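# Lock a filter cartridge into its bayonet head

## Task

Fit the white filter cartridge into the bench filter head: feel its two lugs into the slots of the metal ring, press it down against the spring and twist it clockwise (seen from above) to the stop, then let it spring up into its lock and release it. Be gentle - never force the cartridge against the head - and leave the other things on the table as they are.

Things in the scene. Friction and masses are not known exactly. Their poses are not given: they have to be found in the camera images.
- cartridge: White plastic filter cartridge, 66 mm tall, about 0.12 kg, standing on its nose. Origin: centre of the nose's flat end, z up its axis. From the origin up: nose 36 mm in diameter, chamfered at the foot; lugs at 12 to 18 mm; neck 36 mm in diameter to 32 mm; round cap 48 mm in diameter to 40 mm; grip bar to 66 mm. A half turn about z makes no difference.
- cartridge_lugs (a point): Centre line of the cartridge at the lugs' undersides, 12 mm above its origin, same axes. The two lugs stick out along +x and -x to 25 mm radius; each is 8 mm wide (y) and 6 mm high.
- cartridge_grip (a point): Middle of the upright grip bar on the cartridge, 53 mm above its origin, same axes. The bar is 44 mm long along x (the lugs' line), 14 mm thick along y and 26 mm high; pinch it across y.
- filter_head: Grey filter head fixed to the table: base plate 104 mm square, 6 mm thick; on it an upright pot 67 mm in diameter closed by an aluminium bayonet ring (69 mm) at 44 to 50 mm height; two hose barbs low on its +y and -y sides. Origin: centre of the underside, z up. All contact forces between cartridge and head together must stay under 50 N.
- ring_top (a point): Centre of the ring's top face, 50 mm above the head's origin. Bore 39 mm, with two opposite slots 12 mm wide out to 27 mm radius. The slots' line differs from the head's x axis by up to 0.45 rad either way, unknown, but the ring does not turn: see the slots, or feel for them by trying turns with about 5 N of push. Lugs resting on the ring: nose is 12 mm in the bore.
- floor_free (a point): Where the sprung floor inside the pot meets the nose's end: 35.5 mm above the head's origin (lugs 2.5 mm down in the slots). It yields with 3 N at first, then 500 N/m more, to a hard bottom 16 mm lower (11 N; lugs' undersides 18.5 mm below the ring's top). A cartridge left in the slots springs back up to this height.
- locked (a point): Where the cartridge's origin lies when locked, 26 mm above the head's origin (24.5 to 27.5 counts). To get there: lugs' undersides 15.5 to 18.5 mm below the ring's top (origin at 22.5 to 19.5 mm), turn 0.9 rad clockwise from the slots to a hard stop, let it rise into the pockets. From 0.76 rad on the lugs are in the pockets; short of that they stay at 22.5 mm or lower.
- dropper: small brown dropper bottle with a red rubber top, 31 mm diameter, 90 mm tall, loose; leave it alone. Origin at the centre of its underside
- petri: glass petri dish, 60 mm diameter, 14 mm tall, loose; leave it alone. Origin at the centre of its underside
- rubber_stopper: red-brown rubber stopper, 27 mm diameter, 26 mm tall, loose; leave it alone. Origin at the centre of its underside
- match_box: closed matchbox lying flat, 35 x 52 x 15 mm, loose; leave it alone. Origin at the centre of its underside
- steel_tweezers: steel tweezers lying flat, 132 mm long, 16 mm wide, 8 mm thick, loose; leave them alone. Origin at the centre of the underside
Not all that is in view belongs to the job. What is shaped like the cartridge but green, orange or red is not meant.

How it is judged:
On the way, in this order (a step that is already met when the one before it is completed fails the run):
1. the cartridge is lifted higher than the head (height (world z) of cartridge above 0.053 m), for 0.1 s.
2. the cartridge is pressed in through the slots, its lugs low enough to pass under the ring (horizontal distance between cartridge and filter_head below 0.004 m and z of cartridge in the frame of filter_head below 0.0229 m), for 0.1 s.
At the end, for the whole second after the job is handed in: The cartridge rests upright (within 0.08 rad) and centred (within 4 mm) in the head, locked in the pockets at the stop: its origin 24.5 to 27.5 mm above the head's, at rest and released (z of cartridge in the frame of filter_head between 0.0245 and 0.0275 m and horizontal distance between cartridge and filter_head below 0.004 m and angle between cartridge's own z axis and vertical below 0.08 rad and linear speed of cartridge below 0.01 m/s and angular speed of cartridge below 0.1 rad/s); the robot touches nothing.
It fails at once if the cartridge is forced against the head with more than 50 N (contact force between cartridge and filter_head above 50 N).
It fails at once if another thing on the table is moved by more than 30 mm (distance of any of dropper, petri, rubber_stopper, match_box, steel_tweezers from where it was at the start of the episode above 0.03 m).
It also fails if it takes over 72 s, if anything falls off the work surface, if the arm or the gripper's body presses on something with over 40 N, if the wrist force passes 120 N, or if a joint passes its speed limit or range.

## Robot

A 7-joint arm with a two-finger parallel gripper is mounted at the origin on a cart in front of the work surface, level with it; the furniture and walls round the work are solid. World frame = base frame: x ahead of the robot, y to its left, z up, the work surface at z = 0. Lengths are in m, angles in rad, forces in N, time in s.
With the tool pointing down it reaches from about 0.425 to 0.925 m from the base axis. Payload 6.8 kg.
Tool frame: the origin (TCP) lies at the very end of the fingers, on their centre line; the grasp point (between the pads) lies 19 mm behind it; z points along the fingers, y is the line along which they close (so a half turn about z gives the same grasp; the last joint's range is limited). The gripper opens to 88 mm and grips with 3 to 60 N. Pads are 20 mm wide; open, the fingers measure 115 mm over their backs; the gripper's body (75 mm by 178 mm) begins 61 mm behind the grasp point.
Start: joints at [-1.344, 0.477, 0.022, 1.555, -0.011, 1.109, -0.083], TCP at [0.222, 0.638, 0.223] pointing down, gripper open.
Joint ranges: [-2.96, 2.96], [-0.34, 2.1], [-1.41, 1.46], [0.24, 2.44], [-1.37, 4.51], [0.17, 1.92], [-2.96, 2.96]. Speed limits (rad/s): [2.39, 2.39, 3.14, 3.14, 3.14, 3.14, 3.14].

## Interface

Orientations are given as a unit quaternion [w, x, y, z].
In Python, from workcell import manip gives the robot as it stands.
- The arm moves only by the tool apply_moves, never from a script. Its argument "moves" is a list of rows, each an object with "dr": the turn, a rotation vector about the tool's x, y, z in degrees, a list of three; "offset": the shift along the tool's x, y, z in m, a list of three; "gripper": the finger opening in m, from 0 to 0.0878. A call has 1 to 20 rows; each row shifts and turns the commanded pose from where the row before left it, along the tool's axes as they then stand; what a row does not reach is not made up. A row lasts 1/8 s, in which the tool goes at most 62.5 mm and 10.7 degrees, less where a joint would pass 70% of its speed; a pose out of reach is approached as far as the arm can. A call is refused whole if a number of a shift passes 0.0625 or a number of a turn 10.7, either way. A call with a gripper value outside its range is refused whole. The fingers move at their own pace and stop on an object; the grip force is fixed at half the most. Time passes only in rows, so rows that do not move let the fingers close. It gives the time, the measured TCP pose, the force, the opening and the grip force at its end, in the units of the state.
- manip.state(): the state, without advancing time (a new reading comes with each control period).
- manip.read_camera(name): name is "scene" or "top" or "wrist"; returns (picture, depth): 400x640x3 uint8, red, green, blue; 400x640 float32, m along the optical axis (not along the pixel's ray), 0 where there is no reading.
- manip.camera_model(name): a dict with "K" (3x3 intrinsics, pixels), "extrinsics" (4x4, takes a point from world to camera coordinates); the wrist camera has in their place "tool_from_camera" (4x4, takes a point from camera to tool coordinates, whose origin is the TCP and whose axes are the flange's). Camera axes: x right, y down, z forward; pixel columns grow to the right and rows downward; lengths in m; the calibration is good to about 2 mm. A picture is of the moment at which its call begins: read the wrist's pose just before it. camera_model takes no time and is no camera call.
- manip.close_job(): hands the job in; it is judged then, once.
Trained networks look in the newest picture that a camera, given by its name, has taken for a name from the list of things; names that differ only in an ending like _2 or _b are one class to them, and where a whole thing is asked for, a point or a joint stands for the part that bears it (a point fixed in the world has none). Each returns a list of dicts, best first, with "confidence" (0 to 1); they miss things now and then, are a little off and sometimes report something else, mostly with a low value. They report only what shows in the picture. A call takes as long as a camera call. They do not tell look-alikes from the thing itself.
- manip.spot_in(camera, thing): "box" ([left, top, right, bottom] in pixels, round what is visible of it).
The state is a dict: "t": time; "joint_positions": joint angles; "joint_velocities": joint speeds; "joint_torque": joint torques, N m; "tool_pos": TCP position; "eef_rot": TCP orientation; "contact_force": force on the tool from outside, world axes, zero at the start; "ft_torque": the same for the moment, N m; "finger_gap": finger opening in m; "grip_force": force on a finger pad.
Only numpy, scipy, OpenCV 4.12 (cv2) and the standard library are available. Lean on these libraries where they do the work, as an engineer would, in place of code of your own. Each camera call takes 0.05 s, during which the arm holds its last target. There are 200 camera calls.

## Working session

There is one attempt and no reset: what is moved stays moved. The work goes in short steps, Python scripts to look and compute and a tool call to move; the robot and the scene stay as the last step left them, time stands still between calls to the robot, and variables do not carry over. Pictures are saved under pics/ and viewed, at most 10 in all, crops included, and the job is handed in when it is done.

Besides the shell and the picture viewer there is one more tool, called after "Emit:" by a JSON object that holds its "method" and its "body". apply_moves: Moves the arm, as the interface text tells. Its arguments: {"type":"object","properties":{"moves":{"type":"array"}},"required":["moves"]}

```bash
mkdir -p pics; python3 - <<'E'
from workcell import manip
import cv2,numpy as np
s=manip.state();print(s['t'],s['tool_pos'],s['eef_rot'],s['finger_gap'],s['contact_force'])
for c in ['top','scene']:
    p,d=manip.read_camera(c);cv2.imwrite(f'pics/{c}0.png',p[:,:,::-1]);np.save(f'pics/{c}0.npy',d)
    m=manip.camera_model(c);print(c,m['K'],np.round(m['extrinsics'],4).tolist())
    for t in ['cartridge','filter_head']:
        print(t,[(x['box'],round(x['confidence'],2)) for x in manip.spot_in(c,t)])
print(manip.camera_model('wrist'))
E
```

```text
0.0 [0.22161698 0.63696342 0.22172303] [-8.17380669e-05  1.66628574e-01  9.86019344e-01 -8.74675078e-04] 0.08809702375825952 [-0.00711714  0.40428905 -0.38296478]
top [[410.98220833   0.         319.34032902]
 [  0.         410.98220833 189.51665607]
 [  0.           0.           1.        ]] [[0.0016, -0.9997, 0.0234, -0.2936], [-0.9977, -0.0031, -0.0673, 0.5076], [0.0674, -0.0232, -0.9975, 0.9756], [0.0, 0.0, 0.0, 1.0]]
cartridge [([283.2, 185.9, 304.1, 210.1], 0.9), ([322.0, 165.8, 346.0, 184.6], 0.85), ([322.9, 242.3, 344.4, 264.4], 0.67), ([322.3, 209.4, 341.9, 228.6], 0.63)]
filter_head [([205.7, 175.9, 260.9, 230.5], 0.77)]
scene [[457.55003305   0.         310.80838745]
 [  0.         457.55003305 192.94975975]
 [  0.           0.           1.        ]] [[-0.4538, -0.8911, -0.0005, -0.0079], [-0.6377, 0.3252, -0.6983, 0.4804], [0.6224, -0.3166, -0.7158, 0.5172], [0.0, 0.0, 0.0, 1.0]]
cartridge [([364.9, 242.9, 393.2, 278.3], 0.89), ([313.4, 175.6, 338.2, 211.0], 0.73), ([336.8, 210.9, 363.7, 248.6], 0.61)]
filter_head [([188.2, 244.6, 263.4, 309.9], 0.81), ([257.9, 309.7, 270.3, 325.5], 0.29)]
{'K': array([[354.46780557,   0.        , 327.05118221],
       [  0.        , 354.46780557, 199.11417759],
       [  0.        ,   0.        ,   1.        ]]), 'tool_from_camera': array([[ 5.73265931e-04, -9.59499134e-01, -2.81710993e-01,
         7.72658950e-02],
       [ 9.99998883e-01,  9.38852954e-04, -1.16276366e-03,
        -2.80034951e-04],
       [ 1.38015592e-03, -2.81710012e-01,  9.59498600e-01,
        -1.62519410e-01],
       [ 0.00000000e+00,  0.00000000e+00,  0.00000000e+00,
         1.00000000e+00]])}
```

```bash
python3 - <<'E'
import cv2
p=cv2.imread('pics/top0.png');cv2.imwrite('pics/c1.png',cv2.resize(p[140:290,180:380],None,fx=4,fy=4,interpolation=cv2.INTER_CUBIC))
E
```

```text
(no output)
```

View pics/c1.png

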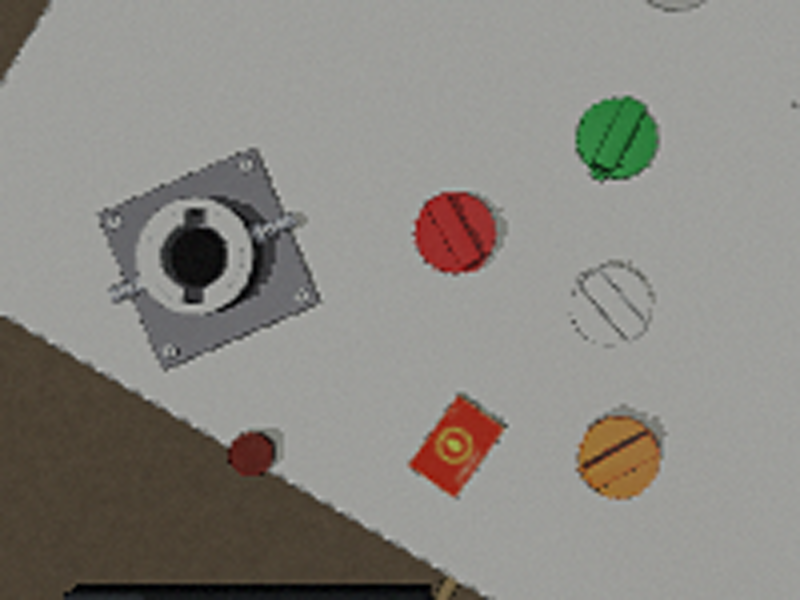

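View pics/scene0.png

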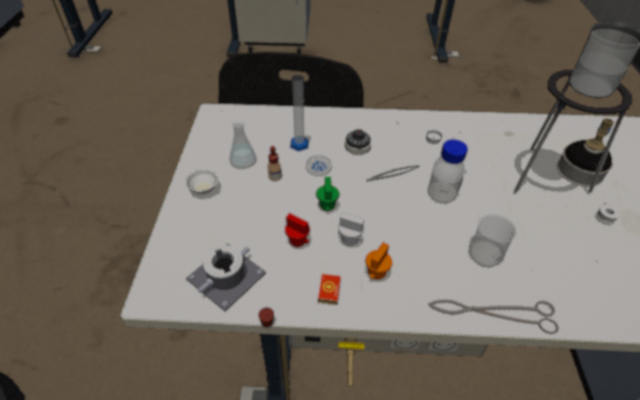

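Candidates in the top image: red (294,198), green (334,175), orange (334,254), white (333,216). The white one at (333,216) fits the description, and the enlarged crop confirms it. The head is at (229,204), with its slots running about vertical in the image.

```bash
cat > h.py <<'E'
from workcell import manip
import numpy as np
def ray(c,px,z,T=None):
    m=manip.camera_model(c);K=m['K']
    if T is None: T=np.linalg.inv(m['extrinsics'])
    d=T[:3,:3]@np.linalg.inv(K)@[px[0],px[1],1];o=T[:3,3]
    return o+d*(z-o[2])/d[2]
def R(q):
    from scipy.spatial.transform import Rotation as Ro
    return Ro.from_quat(q,scalar_first=True).as_matrix()
def wristT(s):
    T=np.eye(4);T[:3,:3]=R(s['eef_rot']);T[:3,3]=s['tool_pos']
    return T@manip.camera_model('wrist')['tool_from_camera']
E
python3 - <<'E'
from h import *
f=lambda x,y:(180+(x+.5)/4-.5,140+(y+.5)/4-.5)
print('cap',ray('top',f(614,303),.04))
a=ray('top',f(590,270),.066);b=ray('top',f(637,332),.066);print('bar',a,b,np.degrees(np.arctan2(*(b-a)[1::-1])),np.linalg.norm(b-a),(a+b)/2)
print('ring',ray('top',f(195,256),.05))
a=ray('top',f(195,215),.05);b=ray('top',f(195,297),.05);print('slot',a,b,np.degrees(np.arctan2(*(b-a)[1::-1])),np.linalg.norm(b-a))
for n,p in dict(red=(455,232),green=(617,138),orange=(620,457),stop=(252,454),match=(458,446)).items():print(n,ray('top',f(*p),.03))
D=np.load('pics/top0.npy');E=np.linalg.inv(manip.camera_model('top')['extrinsics']);K=manip.camera_model('top')['K']
for u,v in [(333,215),(315,215),(235,188),(229,193)]:
    z=D[v,u];print(u,v,(E@np.r_[z*np.linalg.inv(K)@[u,v,1],1])[:3])
print(R(manip.state()['eef_rot']))
E
```

```text
cap [ 0.445715   -0.32472092  0.04      ]
bar [ 0.4645691  -0.30939666  0.066     ] [ 0.42895301 -0.33648655  0.066     ] -142.74308775234582 0.044747827276473716 [ 0.44676105 -0.32294161  0.066     ]
ring [ 0.47263366 -0.07937929  0.05      ]
slot [ 0.49659993 -0.0789862   0.05      ] [ 0.44874732 -0.07977107  0.05      ] -179.0603343221934 0.04785904305548487
red [ 0.48801187 -0.23005627  0.03      ]
green [ 0.54493384 -0.32716645  0.03      ]
orange [ 0.35440545 -0.32879728  0.03      ]
stop [ 0.35627139 -0.11090687  0.03      ]
match [ 0.36092546 -0.23257396  0.03      ]
333 215 [ 0.44644184 -0.32280111  0.06870333]
315 215 [ 0.44674105 -0.28229364  0.00109391]
235 188 [ 0.51223421 -0.086535    0.00771099]
229 193 [ 0.49991885 -0.07224972  0.00826199]
[[-9.44475022e-01  3.28583190e-01 -1.43020216e-04]
 [ 3.28583218e-01  9.44474868e-01 -5.40291347e-04]
 [-4.24516551e-05 -5.57285725e-04 -9.99999844e-01]]
```

```bash
python3 - <<'E'
from h import *
for c in ['top','scene']:
    D=np.load(f'pics/{c}0.npy');m=manip.camera_model(c);T=np.linalg.inv(m['extrinsics']);v,u=np.mgrid[:400,:640]
    P=(np.stack([u,v,np.ones_like(u)],-1)@np.linalg.inv(m['K']).T*D[...,None])@T[:3,:3].T+T[:3,3]
    P=P[D>0];r=np.hypot(P[:,0],P[:,1]);az=np.degrees(np.arctan2(P[:,1],P[:,0]))
    for a in range(-60,80,10):
        k=(r>.4)&(r<.8)&(az>a)&(az<a+10)&(P[:,2]<.8)
        if k.any(): i=np.argmax(np.where(k,P[:,2],-1));print(c,a,P[i].round(3))
E
```

```text
top -60 [ 0.444 -0.553  0.136]
top -50 [ 0.483 -0.554  0.135]
top -40 [ 0.437 -0.332  0.071]
top -30 [ 0.671 -0.267  0.094]
top -20 [ 0.765 -0.21   0.108]
top -10 [ 0.5   -0.067  0.054]
top 0 [0.478 0.003 0.006]
top 10 [0.49  0.093 0.005]
top 20 [ 0.615  0.328 -0.698]
top 30 [ 0.404  0.248 -0.696]
top 40 [ 0.298  0.273 -0.695]
top 50 [ 0.266  0.39  -0.696]
top 60 [ 0.258  0.708 -0.695]
top 70 [ 0.126  0.701 -0.693]
scene -60 [ 0.449 -0.549  0.134]
scene -50 [ 0.455 -0.537  0.134]
scene -40 [ 0.549 -0.325  0.07 ]
scene -30 [ 0.672 -0.263  0.092]
scene -20 [ 0.747 -0.209  0.109]
scene -10 [ 0.467 -0.044  0.055]
scene 0 [0.519 0.005 0.005]
scene 10 [0.477 0.1   0.004]
scene 20 [ 0.721  0.265 -0.7  ]
```

Emit:
{"method": "apply_moves", "body": {"moves": [{"dr":[0,0,5.3],"offset":[-0.057,-0.009,0.0],"gripper":0.0878},{"dr":[0,0,5.3],"offset":[-0.057,-0.009,0.0],"gripper":0.0878}]}}

```text
t: 0.55
tool_pos: [0.3215, 0.5782, 0.2225]
eef_rot: [0.0, 0.257, 0.966, 0.0]
contact_force: [1.1, -0.7, -0.3]
finger_gap: 0.0879
grip_force: 0.0
```

Emit:
{"method": "apply_moves", "body": {"moves": [{"dr":[0,0,5.3],"offset":[-0.057,-0.009,0.0]},{"dr":[0,0,5.3],"offset":[-0.057,-0.009,0.0]},{"dr":[0,0,5.3],"offset":[-0.057,-0.009,0.0]},{"dr":[0,0,5.3],"offset":[-0.057,-0.009,0.0]},{"dr":[0,0,5.3],"offset":[-0.057,-0.009,0.0]},{"dr":[0,0,5.3],"offset":[-0.057,-0.009,0.0]},{"dr":[0,0,5.3],"offset":[-0.057,-0.009,0.0]},{"dr":[0,0,5.3],"offset":[-0.057,-0.009,0.0]},{"dr":[0,0,5.3],"offset":[-0.057,-0.009,0.0]},{"dr":[0,0,5.3],"offset":[-0.057,-0.009,0.0]},{"dr":[0,0,5.3],"offset":[-0.057,-0.009,0.0]},{"dr":[0,0,5.3],"offset":[-0.057,-0.009,0.0]}]}}

```text
invalid input at $.moves[0]: expected keys dr, offset, gripper
```

```bash
cat >> h.py <<'E'
def go(tx,ty,tz,yaw):
    "remaining shift in present tool axes, and dr z (deg) to bring tool x to world yaw"
    s=manip.state();r=R(s['eef_rot']);p=np.array(s['tool_pos'])
    y=np.degrees(np.arctan2(r[1,0],r[0,0]))
    print('t',round(s['t'],2),'p',p.round(4),'yaw',y.round(2),'tool z',r[:,2].round(4),'F',np.round(s['contact_force'],1))
    print('shift',(r.T@(np.array([tx,ty,tz])-p)).round(4),'drz',round((y-yaw+180)%360-180,2),'j7',round(s['joint_positions'][6],2))
E
python3 -c "
from h import *
go(.4465,-.3235,.15,37.3)"
```

```text
t 0.55 p [0.3215 0.5782 0.2225] yaw 150.16 tool z [ 1.e-04  2.e-04 -1.e+00] F [ 1.1 -0.7 -0.3]
shift [-0.5572 -0.72    0.0723] drz 112.86 j7 -0.07
```

Emit:
{"method": "apply_moves", "body": {"moves": [{"dr":[0,0,5.3],"offset":[-0.057,-0.009,0.0],"gripper":0.0878},{"dr":[0,0,5.3],"offset":[-0.057,-0.009,0.0],"gripper":0.0878},{"dr":[0,0,5.3],"offset":[-0.057,-0.009,0.0],"gripper":0.0878},{"dr":[0,0,5.3],"offset":[-0.057,-0.009,0.0],"gripper":0.0878},{"dr":[0,0,5.3],"offset":[-0.057,-0.009,0.0],"gripper":0.0878},{"dr":[0,0,5.3],"offset":[-0.057,-0.009,0.0],"gripper":0.0878},{"dr":[0,0,5.3],"offset":[-0.057,-0.009,0.0],"gripper":0.0878},{"dr":[0,0,5.3],"offset":[-0.057,-0.009,0.0],"gripper":0.0878},{"dr":[0,0,5.3],"offset":[-0.057,-0.009,0.0],"gripper":0.0878},{"dr":[0,0,5.3],"offset":[-0.057,-0.009,0.0],"gripper":0.0878},{"dr":[0,0,5.3],"offset":[-0.057,-0.009,0.0],"gripper":0.0878},{"dr":[0,0,5.3],"offset":[-0.057,-0.009,0.0],"gripper":0.0878}]}}

```text
t: 2.05
tool_pos: [0.5682, -0.0327, 0.2228]
eef_rot: [0.0, 0.729, 0.685, 0.0]
contact_force: [0.4, -0.4, 0.1]
finger_gap: 0.0875
grip_force: 0.0
```

```bash
python3 -c "
from h import *
go(.4465,-.3235,.15,37.3);go(.473,-.079,.2,37.3)"
```

```text
t 2.05 p [ 0.5682 -0.0327  0.2228] yaw 86.44 tool z [ 7.e-04  0.e+00 -1.e+00] F [ 0.4 -0.4  0.1]
shift [-0.2978 -0.1035  0.0727] drz 49.14 j7 0.07
t 2.05 p [ 0.5682 -0.0327  0.2228] yaw 86.44 tool z [ 7.e-04  0.e+00 -1.e+00] F [ 0.4 -0.4  0.1]
shift [-0.0521 -0.0921  0.0228] drz 49.14 j7 0.07
```

Emit:
{"method": "apply_moves", "body": {"moves": [{"dr":[0,0,0],"offset":[-0.026,-0.046,0.02],"gripper":0.0878},{"dr":[0,0,0],"offset":[-0.026,-0.046,0.02],"gripper":0.0878},{"dr":[0,0,0],"offset":[0,0,0.02],"gripper":0.0878},{"dr":[0,0,0],"offset":[0,0,0],"gripper":0.0878}]}}

```text
t: 2.55
tool_pos: [0.4723, -0.0774, 0.162]
eef_rot: [-0.001, 0.728, 0.686, -0.001]
contact_force: [0.8, -0.7, 0.9]
finger_gap: 0.0877
grip_force: 0.0
```

```bash
python3 - <<'E'
from h import *
import cv2,json
go(.4465,-.3235,.15,37.3)
s=manip.state();p,d=manip.read_camera('wrist');cv2.imwrite('pics/w1.png',p[:,:,::-1]);np.save('pics/w1T.npy',wristT(s))
for t in ['filter_head','ring_top']:print(t,manip.spot_in('wrist',t))
E
```

```text
t 2.55 p [ 0.4723 -0.0774  0.162 ] yaw 86.59 tool z [-1.9e-03  1.0e-04 -1.0e+00] F [ 0.8 -0.7  0.9]
shift [-0.2472 -0.0111  0.012 ] drz 49.29 j7 0.15
filter_head [{'box': [251.8, 105.0, 402.9, 251.3], 'confidence': 0.79}]
ring_top [{'box': [255.9, 109.7, 398.7, 251.7], 'confidence': 0.83}]
```

View pics/w1.png

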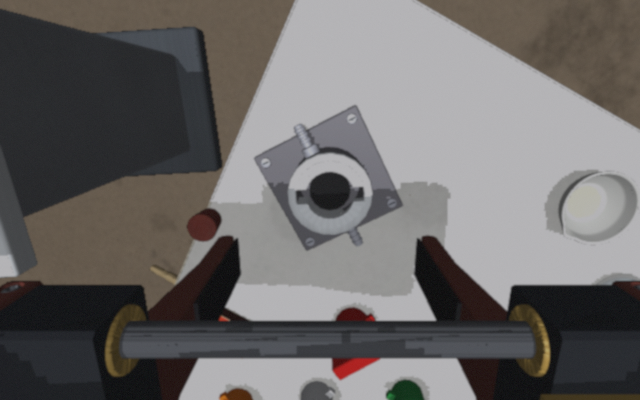

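The wrist view shows the ring at (331,193), with slots near (302,197) and (360,195). I'll rectify it to the plane z = 0.05.

```bash
python3 - <<'E'
from h import *
import cv2
p=cv2.imread('pics/w1.png');T=np.load('pics/w1T.npy');K=manip.camera_model('wrist')['K']
c=np.array([.4726,-.0794]);S=.0002;N=400
# out px (i,j): world x=c0+(200-j)*S (up), y=c1+(200-i)*S (left)
W=np.array([[0,-S,c[0]+200*S],[-S,0,c[1]+200*S],[0,0,.05],[0,0,1]])
H=K@(np.linalg.inv(T)@W)[:3]
o=cv2.warpPerspective(p,H,(N,N),flags=cv2.INTER_CUBIC|cv2.WARP_INVERSE_MAP)
for r in (.0195,.0345):cv2.circle(o,(200,200),int(r/S),(0,255,0),1)
cv2.imwrite('pics/r1.png',o)
E
```

```text
(no output)
```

View pics/r1.png

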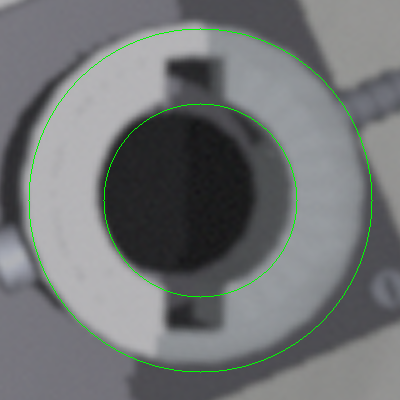

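Emit:
{"method": "apply_moves", "body": {"moves": [{"dr":[0,0,0],"offset":[-0.062,-0.003,0.0],"gripper":0.0878},{"dr":[0,0,0],"offset":[-0.062,-0.003,0.0],"gripper":0.0878},{"dr":[0,0,0],"offset":[-0.062,-0.003,0.0],"gripper":0.0878},{"dr":[0,0,0],"offset":[-0.061,-0.002,0.0],"gripper":0.0878},{"dr":[0,0,10],"offset":[0,0,0],"gripper":0.0878},{"dr":[0,0,10],"offset":[0,0,0],"gripper":0.0878},{"dr":[0,0,10],"offset":[0,0,0],"gripper":0.0878},{"dr":[0,0,10],"offset":[0,0,0],"gripper":0.0878},{"dr":[0,0,9.3],"offset":[0,0,0],"gripper":0.0878},{"dr":[0,0,0],"offset":[0,0,0],"gripper":0.0878}]}}

```text
t: 3.95
tool_pos: [0.4488, -0.3232, 0.1631]
eef_rot: [0.001, 0.947, 0.321, 0.0]
contact_force: [-0.3, -1.3, -0.3]
finger_gap: 0.0877
grip_force: 0.0
```

```bash
python3 - <<'E'
from h import *
import cv2
go(.4465,-.3235,.15,37.3)
s=manip.state();p,d=manip.read_camera('wrist');cv2.imwrite('pics/w2.png',p[:,:,::-1]);T=wristT(s);K=manip.camera_model('wrist')['K']
c=s['tool_pos'][:2];S=.0003;out=[]
x,y=R(s['eef_rot'])[:2,0],R(s['eef_rot'])[:2,1]
for z in (.066,.04):  # tool axes: +x up, +y left... px right=+y? 
    W=np.zeros((4,3));W[:2,0]=y*S;W[:2,1]=-x*S;W[:2,2]=c-200*S*y+200*S*x;W[2,2]=z;W[3,2]=1
    o=cv2.warpPerspective(p[:,:,::-1].copy(),K@(np.linalg.inv(T)@W)[:3],(400,400),flags=cv2.INTER_CUBIC|cv2.WARP_INVERSE_MAP)
    cv2.drawMarker(o,(200,200),(0,0,255),0,12)
    if z==.04: cv2.circle(o,(200,200),80,(0,255,0),1)
    else: cv2.rectangle(o,(177,127),(223,273),(0,255,0),1)
    out.append(o)
cv2.imwrite('pics/r2.png',np.hstack(out))
E
```

```text
t 3.95 p [ 0.4488 -0.3232  0.1631] yaw 37.48 tool z [ 5.e-04 -9.e-04 -1.e+00] F [-0.3 -1.3 -0.3]
shift [-0.002  -0.0012  0.0131] drz 0.18 j7 -0.01
```

View pics/r2.png

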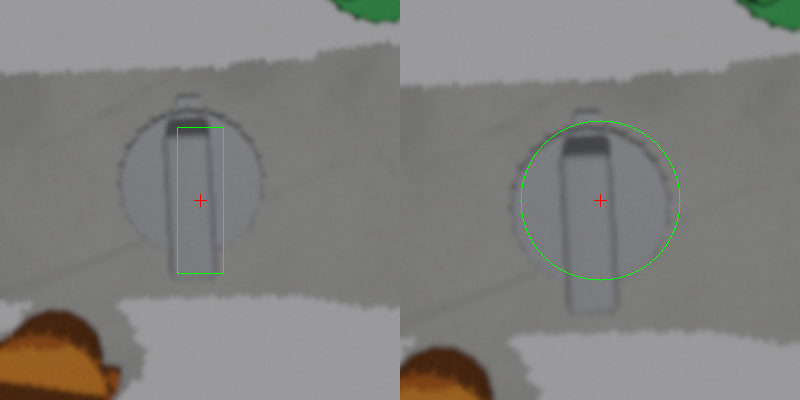

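Emit:
{"method": "apply_moves", "body": {"moves": [{"dr":[0,0,-2.5],"offset":[-0.0018,-0.0022,0.02],"gripper":0.0878},{"dr":[0,0,0],"offset":[0,0,0.04],"gripper":0.0878},{"dr":[0,0,0],"offset":[0,0,0.04],"gripper":0.0878},{"dr":[0,0,0],"offset":[0,0,0.01],"gripper":0.0878},{"dr":[0,0,0],"offset":[0,0,0.005],"gripper":0.0878},{"dr":[0,0,0],"offset":[0,0,0],"gripper":0.0878}]}}

```text
t: 4.75
tool_pos: [0.4456, -0.3232, 0.0486]
eef_rot: [0.001, 0.94, 0.341, 0.001]
contact_force: [1.0, 0.1, 0.3]
finger_gap: 0.088
grip_force: 0.0
```

```bash
python3 - <<'E'
from h import *
go(.447,-.325,.043,40)
E
```

```text
t 4.75 p [ 0.4456 -0.3232  0.0486] yaw 39.85 tool z [ 1.4e-03 -7.0e-04 -1.0e+00] F [1.  0.1 0.3]
shift [-0.0001  0.0023  0.0056] drz -0.15 j7 0.16
```

Emit:
{"method": "apply_moves", "body": {"moves": [{"dr":[0,0,0],"offset":[0,0,0.003],"gripper":0.0878},{"dr":[0,0,0],"offset":[0,0,0.0025],"gripper":0.0878},{"dr":[0,0,0],"offset":[0,0,0],"gripper":0.0878},{"dr":[0,0,0],"offset":[0,0,0],"gripper":0.01},{"dr":[0,0,0],"offset":[0,0,0],"gripper":0.01},{"dr":[0,0,0],"offset":[0,0,0],"gripper":0.01},{"dr":[0,0,0],"offset":[0,0,0],"gripper":0.01},{"dr":[0,0,0],"offset":[0,0,0],"gripper":0.01}]}}

```text
t: 5.75
tool_pos: [0.445, -0.3227, 0.0421]
eef_rot: [0.0, 0.94, 0.341, -0.0]
contact_force: [0.2, 0.8, -0.4]
finger_gap: 0.0414
grip_force: 0.0
```

Emit:
{"method": "apply_moves", "body": {"moves": [{"dr":[0,0,0],"offset":[0,0,0],"gripper":0.01},{"dr":[0,0,0],"offset":[0,0,0],"gripper":0.01},{"dr":[0,0,0],"offset":[0,0,0],"gripper":0.01},{"dr":[0,0,0],"offset":[0,0,0],"gripper":0.01},{"dr":[0,0,0],"offset":[0,0,0],"gripper":0.01},{"dr":[0,0,0],"offset":[0,0,0],"gripper":0.01},{"dr":[0,0,0],"offset":[0,0,0],"gripper":0.01}]}}

```text
t: 6.62
tool_pos: [0.4449, -0.3226, 0.0421]
eef_rot: [-0.0, 0.94, 0.341, -0.0]
contact_force: [-0.5, -0.2, -0.9]
finger_gap: 0.0134
grip_force: 30.0
```

```bash
python3 - <<'E'
from h import *
go(.447,-.325,.043,40)
E
```

```text
t 6.62 p [ 0.4449 -0.3226  0.0421] yaw 39.82 tool z [-1.e-04  1.e-04 -1.e+00] F [-0.5 -0.2 -0.9]
shift [ 0.      0.0032 -0.0009] drz -0.18 j7 0.16
```

Emit:
{"method": "apply_moves", "body": {"moves": [{"dr":[0,0,0],"offset":[0,0,-0.03],"gripper":0.01},{"dr":[0,0,0],"offset":[0,0,-0.05],"gripper":0.01},{"dr":[0,0,0],"offset":[0,0,-0.043],"gripper":0.01},{"dr":[0,0,0],"offset":[0.036,-0.049,0],"gripper":0.01},{"dr":[0,0,0],"offset":[0.036,-0.049,0],"gripper":0.01},{"dr":[0,0,0],"offset":[0.036,-0.049,0],"gripper":0.01},{"dr":[0,0,0],"offset":[0.036,-0.049,0],"gripper":0.01},{"dr":[0,0,10],"offset":[0,0,0],"gripper":0.01},{"dr":[0,0,10],"offset":[0,0,0],"gripper":0.01},{"dr":[0,0,10],"offset":[0,0,0],"gripper":0.01},{"dr":[0,0,9.3],"offset":[0,0,0],"gripper":0.01},{"dr":[0,0,0],"offset":[0,0,0],"gripper":0.01},{"dr":[0,0,0],"offset":[0,0,0],"gripper":0.01}]}}

```text
t: 8.25
tool_pos: [0.43, -0.0799, 0.1651]
eef_rot: [-0.0, 1.0, 0.006, -0.0]
contact_force: [0.6, -0.1, -1.0]
finger_gap: 0.014
grip_force: 30.0
```

```bash
python3 - <<'E'
from h import *
import cv2
go(.4736,-.0787,.15,.5)
s=manip.state();p,d=manip.read_camera('wrist');T=wristT(s);K=manip.camera_model('wrist')['K']
c=np.array([.4736,-.0787]);S=.0002
W=np.array([[0,-S,c[0]+200*S],[-S,0,c[1]+200*S],[0,0,.05],[0,0,1]])
o=cv2.warpPerspective(p[:,:,::-1].copy(),K@(np.linalg.inv(T)@W)[:3],(400,400),flags=cv2.INTER_CUBIC|cv2.WARP_INVERSE_MAP)
for r in (.0195,.0345):cv2.circle(o,(200,200),int(r/S),(0,255,0),1)
# bar top at z = tcp-.042+.066 ; window in same tool axes, horizontally oriented
q=s['tool_pos'];W=np.array([[0,-S,q[0]+200*S],[-S,0,q[1]+200*S],[0,0,q[2]+.024],[0,0,1]])
o2=cv2.warpPerspective(p[:,:,::-1].copy(),K@(np.linalg.inv(T)@W)[:3],(400,400),flags=cv2.INTER_CUBIC|cv2.WARP_INVERSE_MAP)
cv2.drawMarker(o2,(200,200),(0,0,255),0,12);cv2.rectangle(o2,(165,90),(235,310),(0,255,0),1)
cv2.imwrite('pics/r3.png',np.hstack([o,o2]))
E
```

```text
t 8.25 p [ 0.43   -0.0799  0.1651] yaw 0.69 tool z [-1.e-04  1.e-04 -1.e+00] F [ 0.6 -0.1 -1. ]
shift [ 0.0436 -0.0006  0.0151] drz 0.19 j7 -1.17
```

View pics/r3.png

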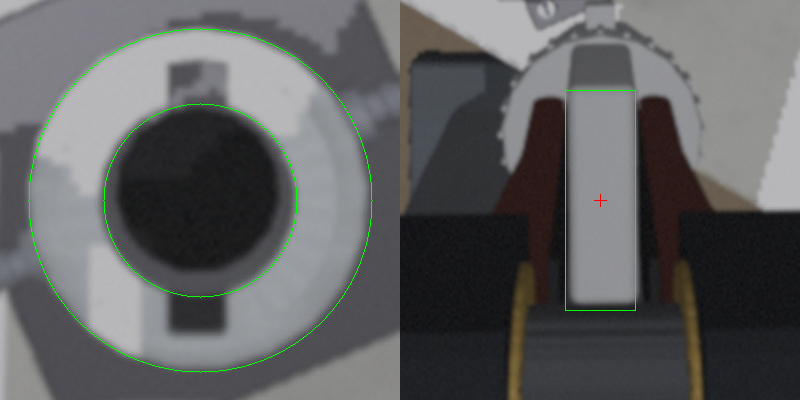

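Emit:
{"method": "apply_moves", "body": {"moves": [{"dr":[0,0,0.5],"offset":[0.0436,-0.0011,0.0],"gripper":0.01},{"dr":[0,0,0],"offset":[0,0,0.03],"gripper":0.01},{"dr":[0,0,0],"offset":[0,0,0.03],"gripper":0.01},{"dr":[0,0,0],"offset":[0,0,0.007],"gripper":0.01},{"dr":[0,0,0],"offset":[0,0,0],"gripper":0.01},{"dr":[0,0,0],"offset":[0,0,0],"gripper":0.01}]}}

```text
t: 9.05
tool_pos: [0.4744, -0.0785, 0.0992]
eef_rot: [-0.0, 1.0, 0.0, 0.001]
contact_force: [0.3, 0.5, -0.9]
finger_gap: 0.014
grip_force: 30.0
```

```bash
python3 - <<'E'
from h import *
go(.4736,-.0783,.082,0)
E
```

```text
t 9.05 p [ 0.4744 -0.0785  0.0992] yaw 0.03 tool z [ 1.8e-03  3.0e-04 -1.0e+00] F [ 0.3  0.5 -0.9]
shift [-0.0008 -0.0002  0.0172] drz 0.03 j7 -1.0
```

Emit:
{"method": "apply_moves", "body": {"moves": [{"dr":[0,0,0],"offset":[-0.0007,0,0.003],"gripper":0.01},{"dr":[0,0,0],"offset":[0,0,0.003],"gripper":0.01},{"dr":[0,0,0],"offset":[0,0,0.003],"gripper":0.01},{"dr":[0,0,0],"offset":[0,0,0],"gripper":0.01}]}}

```text
t: 9.55
tool_pos: [0.4728, -0.0784, 0.0889]
eef_rot: [0.0, 1.0, 0.0, -0.0]
contact_force: [0.1, 1.1, -0.6]
finger_gap: 0.0132
grip_force: 30.0
```

Emit:
{"method": "apply_moves", "body": {"moves": [{"dr":[0,0,0],"offset":[0.0006,0,0.002],"gripper":0.01},{"dr":[0,0,0],"offset":[0,0,0.002],"gripper":0.01},{"dr":[0,0,0],"offset":[0,0,0.002],"gripper":0.01},{"dr":[0,0,0],"offset":[0,0,0],"gripper":0.01}]}}

```text
t: 10.05
tool_pos: [0.4734, -0.0784, 0.083]
eef_rot: [0.0, 1.0, 0.0, -0.0]
contact_force: [-0.1, 0.3, -1.2]
finger_gap: 0.0141
grip_force: 30.0
```

Next: through the slots. The lugs reach the ring top at TCP 0.080 and the floor at 0.0775.

Emit:
{"method": "apply_moves", "body": {"moves": [{"dr":[0,0,0],"offset":[0,0,0.002],"gripper":0.01},{"dr":[0,0,0],"offset":[0,0,0.0015],"gripper":0.01},{"dr":[0,0,0],"offset":[0,0,0.001],"gripper":0.01},{"dr":[0,0,0],"offset":[0,0,0.001],"gripper":0.01},{"dr":[0,0,0],"offset":[0,0,0],"gripper":0.01}]}}

```text
t: 10.68
tool_pos: [0.4736, -0.0784, 0.0776]
eef_rot: [0.0, 1.0, 0.0, 0.0]
contact_force: [-0.5, -0.8, -2.0]
finger_gap: 0.014
grip_force: 30.0
```

Emit:
{"method": "apply_moves", "body": {"moves": [{"dr":[0,0,0],"offset":[0,0,0.002],"gripper":0.01},{"dr":[0,0,0],"offset":[0,0,0.002],"gripper":0.01},{"dr":[0,0,0],"offset":[0,0,0],"gripper":0.01}]}}

```text
t: 11.05
tool_pos: [0.4736, -0.0785, 0.0737]
eef_rot: [-0.0, 1.0, 0.0, 0.0]
contact_force: [-0.9, 0.8, 3.7]
finger_gap: 0.0139
grip_force: 30.0
```

Emit:
{"method": "apply_moves", "body": {"moves": [{"dr":[0,0,0],"offset":[0,0,0.002],"gripper":0.01},{"dr":[0,0,0],"offset":[0,0,0.002],"gripper":0.01},{"dr":[0,0,0],"offset":[0,0,0.002],"gripper":0.01},{"dr":[0,0,0],"offset":[0,0,0.002],"gripper":0.01},{"dr":[0,0,0],"offset":[0,0,0.0015],"gripper":0.01},{"dr":[0,0,0],"offset":[0,0,0.001],"gripper":0.01},{"dr":[0,0,0],"offset":[0,0,0],"gripper":0.01},{"dr":[0,0,0],"offset":[0,0,0],"gripper":0.01}]}}

```text
t: 12.05
tool_pos: [0.4737, -0.0785, 0.0634]
eef_rot: [-0.0, 1.0, 0.0, 0.0]
contact_force: [-1.6, 0.7, 7.6]
finger_gap: 0.0138
grip_force: 30.0
```

```bash
python3 - <<'E'
from h import *
go(.4736,-.0783,.063,-51.6)
E
```

```text
t 12.05 p [ 0.4737 -0.0785  0.0634] yaw 0.01 tool z [ 3.e-04  3.e-04 -1.e+00] F [-1.6  0.7  7.6]
shift [-0.0001 -0.0002  0.0004] drz 51.61 j7 -0.94
```

Emit:
{"method": "apply_moves", "body": {"moves": [{"dr":[0,0,0],"offset":[0,0,0.001],"gripper":0.01},{"dr":[0,0,0],"offset":[0,0,0],"gripper":0.01}]}}

```text
t: 12.3
tool_pos: [0.4737, -0.0785, 0.0624]
eef_rot: [-0.0, 1.0, 0.0, 0.0]
contact_force: [-1.3, 0.0, 9.2]
finger_gap: 0.0138
grip_force: 30.0
```

```bash
python3 - <<'E'
from h import *
F=[]
for i in range(3):
    manip.read_camera('wrist');s=manip.state();F.append(np.r_[s['contact_force'],s['ft_torque'],s['tool_pos'][2]])
print(np.round(F,4))
E
```

```text
[[-2.0014  0.6484 10.3381  0.0752  0.6878  0.0527  0.0624]
 [-2.2633  0.1175  8.3334  0.0916  0.6563 -0.0411  0.0624]
 [-1.7276  0.1941  9.4667  0.0701  0.686   0.0383  0.0624]]
```

Emit:
{"method": "apply_moves", "body": {"moves": [{"dr":[0,0,5],"offset":[0,0,0],"gripper":0.01},{"dr":[0,0,5],"offset":[0,0,0],"gripper":0.01},{"dr":[0,0,5],"offset":[0,0,0],"gripper":0.01},{"dr":[0,0,0],"offset":[0,0,0],"gripper":0.01}]}}

```text
t: 12.95
tool_pos: [0.4744, -0.0782, 0.0625]
eef_rot: [-0.0, 0.991, -0.131, 0.001]
contact_force: [-1.4, 1.5, 9.8]
finger_gap: 0.0139
grip_force: 30.0
```

```bash
python3 - <<'E'
from h import *
go(.4736,-.0783,.063,-51.6);print(np.round(manip.state()['ft_torque'],2))
E
```

```text
t 12.95 p [ 0.4744 -0.0782  0.0625] yaw -15.03 tool z [ 1.3e-03  2.0e-04 -1.0e+00] F [-1.4  1.5  9.8]
shift [-0.0008  0.0003 -0.0005] drz 36.57 j7 -1.14
[ 0.3   0.4  -0.09]
```

Emit:
{"method": "apply_moves", "body": {"moves": [{"dr":[0,0,5],"offset":[-0.0005,0,0],"gripper":0.01},{"dr":[0,0,5],"offset":[0,0,0],"gripper":0.01},{"dr":[0,0,5],"offset":[0,0,0],"gripper":0.01},{"dr":[0,0,5],"offset":[0,0,0],"gripper":0.01},{"dr":[0,0,5],"offset":[0,0,0],"gripper":0.01},{"dr":[0,0,5],"offset":[0,0,0],"gripper":0.01},{"dr":[0,0,3],"offset":[0,0,0],"gripper":0.01},{"dr":[0,0,0],"offset":[0,0,0],"gripper":0.01}]}}

```text
t: 13.95
tool_pos: [0.4745, -0.0778, 0.0626]
eef_rot: [-0.001, 0.914, -0.407, 0.001]
contact_force: [0.2, 2.2, 9.5]
finger_gap: 0.0136
grip_force: 30.0
```

```bash
python3 - <<'E'
from h import *
go(.4736,-.0783,.063,-51.6);print(np.round(manip.state()['ft_torque'],2))
E
```

```text
t 13.95 p [ 0.4745 -0.0778  0.0626] yaw -47.98 tool z [ 2.1e-03  6.0e-04 -1.0e+00] F [0.2 2.2 9.5]
shift [-0.0002  0.001  -0.0004] drz 3.62 j7 -1.58
[ 0.64  0.   -0.04]
```

Emit:
{"method": "apply_moves", "body": {"moves": [{"dr":[0,0,2],"offset":[0,0.0005,0],"gripper":0.01},{"dr":[0,0,1],"offset":[0,0,0],"gripper":0.01},{"dr":[0,0,0],"offset":[0,0,0],"gripper":0.01}]}}

```text
t: 14.32
tool_pos: [0.4744, -0.078, 0.0627]
eef_rot: [-0.001, 0.903, -0.43, 0.001]
contact_force: [1.4, 2.5, 8.4]
finger_gap: 0.014
grip_force: 30.0
```

```bash
python3 - <<'E'
from h import *
go(.4736,-.0783,.068,-51.6);print(np.round(manip.state()['ft_torque'],2))
E
```

```text
t 14.32 p [ 0.4744 -0.078   0.0627] yaw -50.94 tool z [ 2.5e-03  9.0e-04 -1.0e+00] F [1.4 2.5 8.4]
shift [-0.0002  0.0008 -0.0053] drz 0.66 j7 -1.62
[ 0.78 -0.08  0.04]
```

Emit:
{"method": "apply_moves", "body": {"moves": [{"dr":[0,0,0.5],"offset":[0,0,-0.0015],"gripper":0.01},{"dr":[0,0,0],"offset":[0,0,-0.0015],"gripper":0.01},{"dr":[0,0,0],"offset":[0,0,-0.0015],"gripper":0.01},{"dr":[0,0,0],"offset":[0,0,-0.001],"gripper":0.01},{"dr":[0,0,0],"offset":[0,0,0],"gripper":0.01}]}}

```text
t: 14.95
tool_pos: [0.4742, -0.078, 0.068]
eef_rot: [-0.001, 0.901, -0.434, 0.001]
contact_force: [3.2, 3.2, 5.5]
finger_gap: 0.0136
grip_force: 30.0
```

```bash
python3 - <<'E'
from h import *
go(.4736,-.0783,.068,-51.6);print(np.round(manip.state()['ft_torque'],2))
E
```

```text
t 14.95 p [ 0.4742 -0.078   0.068 ] yaw -51.44 tool z [ 2.3e-03  5.0e-04 -1.0e+00] F [3.2 3.2 5.5]
shift [-0.0002  0.0007 -0.    ] drz 0.16 j7 -1.63
[ 0.76 -0.57  0.02]
```

Emit:
{"method": "apply_moves", "body": {"moves": [{"dr":[0,0,0],"offset":[0,0,-0.0008],"gripper":0.01},{"dr":[0,0,0],"offset":[0,0,0],"gripper":0.01}]}}

```text
t: 15.2
tool_pos: [0.4742, -0.078, 0.0682]
eef_rot: [-0.0, 0.901, -0.434, 0.001]
contact_force: [6.6, 2.0, -7.3]
finger_gap: 0.0139
grip_force: 30.0
```

```bash
python3 - <<'E'
from h import *
F=[]
for i in range(3):
    manip.read_camera('wrist');s=manip.state();F.append(np.r_[s['contact_force'],s['ft_torque'],s['tool_pos']])
print(np.round(F,4))
E
```

```text
[[ 6.6503  1.488  -7.3114  0.605  -1.4244  0.0287  0.4742 -0.078   0.0682]
 [ 6.9084  1.3778 -6.4104  0.611  -1.4581  0.0969  0.4742 -0.078   0.0682]
 [ 5.0467  0.9391 -5.8937  0.5873 -1.4237  0.0368  0.4742 -0.078   0.0682]]
```

The force flipped to a downward pull with the height stopped at 0.0682, so the lugs are in the pockets. I'll unload and release.

Emit:
{"method": "apply_moves", "body": {"moves": [{"dr":[0,0,0],"offset":[0,0,0.0005],"gripper":0.01},{"dr":[0,0,0],"offset":[0,0,0],"gripper":0.03},{"dr":[0,0,0],"offset":[0,0,0],"gripper":0.05},{"dr":[0,0,0],"offset":[0,0,0],"gripper":0.05},{"dr":[0,0,0],"offset":[0,0,0],"gripper":0.05},{"dr":[0,0,0],"offset":[0,0,0],"gripper":0.05},{"dr":[0,0,0],"offset":[0,0,0],"gripper":0.05}]}}

```text
t: 16.23
tool_pos: [0.4727, -0.0786, 0.068]
eef_rot: [-0.0, 0.901, -0.434, 0.0]
contact_force: [-0.8, 0.3, -0.4]
finger_gap: 0.0498
grip_force: 0.0
```

Emit:
{"method": "apply_moves", "body": {"moves": [{"dr":[0,0,0],"offset":[0,0,-0.01],"gripper":0.05},{"dr":[0,0,0],"offset":[0,0,-0.03],"gripper":0.05},{"dr":[0,0,0],"offset":[0,0,-0.05],"gripper":0.05},{"dr":[0,0,0],"offset":[0,0,-0.03],"gripper":0.05},{"dr":[0,0,0],"offset":[0,0,0],"gripper":0.05}]}}

```text
t: 16.85
tool_pos: [0.474, -0.0788, 0.1899]
eef_rot: [-0.001, 0.901, -0.434, 0.002]
contact_force: [-0.5, 0.1, 1.1]
finger_gap: 0.0501
grip_force: 0.0
```

```bash
python3 - <<'E'
from h import *
import cv2
s=manip.state();p,d=manip.read_camera('wrist');cv2.imwrite('pics/w4.png',p[80:330,170:490,::-1].repeat(2,0).repeat(2,1));T=wristT(s);K=manip.camera_model('wrist')['K']
v,u=np.mgrid[:400,:640]
P=(np.stack([u,v,np.ones_like(u)],-1)@np.linalg.inv(K).T*d[...,None])@T[:3,:3].T+T[:3,3]
r=np.hypot(P[...,0]-.474,P[...,1]+.078);k=(d>0)&(r<.023)&(P[...,2]<.12)
h,b=np.histogram(P[k][:,2],bins=np.arange(.03,.11,.002));print(dict(zip(b.round(3),h)))
k2=k&(P[...,2]>.084);print(np.median(P[k2],0),k2.sum())
k3=(d>0)&(r>.026)&(r<.033)&(P[...,2]>.04)&(P[...,2]<.06);print('ring',np.median(P[k3],0))
print(s['tool_pos'],s['contact_force'])
E
```

```text
{np.float64(0.03): np.int64(1), np.float64(0.032): np.int64(1), np.float64(0.034): np.int64(0), np.float64(0.036): np.int64(0), np.float64(0.038): np.int64(0), np.float64(0.04): np.int64(0), np.float64(0.042): np.int64(0), np.float64(0.044): np.int64(0), np.float64(0.046): np.int64(0), np.float64(0.048): np.int64(0), np.float64(0.05): np.int64(0), np.float64(0.052): np.int64(0), np.float64(0.054): np.int64(0), np.float64(0.056): np.int64(0), np.float64(0.058): np.int64(0), np.float64(0.06): np.int64(0), np.float64(0.062): np.int64(0), np.float64(0.064): np.int64(252), np.float64(0.066): np.int64(1015), np.float64(0.068): np.int64(21), np.float64(0.07): np.int64(0), np.float64(0.072): np.int64(0), np.float64(0.074): np.int64(1), np.float64(0.076): np.int64(0), np.float64(0.078): np.int64(0), np.float64(0.08): np.int64(0), np.float64(0.082): np.int64(1), np.float64(0.084): np.int64(0), np.float64(0.086): np.int64(1), np.float64(0.088): np.int64(10), np.float64(0.09): np.int64(292), np.float64(0.092): np.int64(674), np.float64(0.094): np.int64(14), np.float64(0.096): np.int64(0), np.float64(0.098): np.int64(0), np.float64(0.1): np.int64(0), np.float64(0.102): np.int64(0), np.float64(0.104): np.int64(0), np.float64(0.106): np.int64(0)}
[ 0.47505761 -0.08036826  0.09245154] 991
ring [ 0.48054663 -0.08570425  0.05049234]
[ 0.4740335  -0.07880844  0.18991915] [-0.49795759  0.0980978   1.14732116]
```

View pics/w4.png

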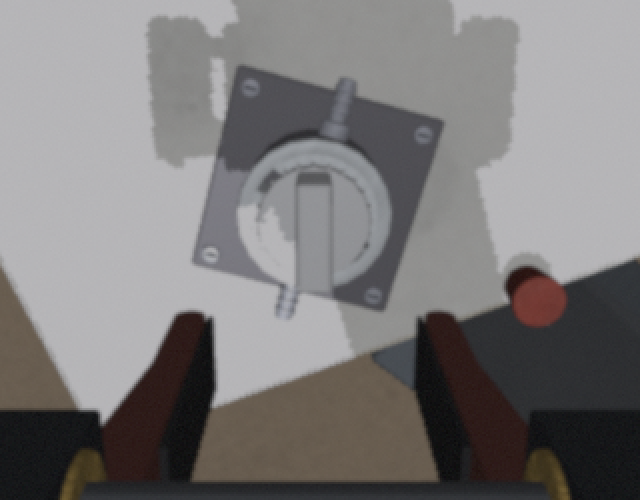

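The picture shows the cartridge upright and centred in the ring, with the bar top at 0.092 m. That puts its origin at about 0.026 m, so it is locked, with the slot visible at (268,180) and the gripper clear of it.

```bash
python3 -c "
from workcell import manip
print(manip.close_job())"
```

```text
the job is handed in; nothing more can be done
None
```

The white cartridge is locked in the filter head's pockets and released, its origin measured about 26 mm above the head's (24.5 to 27.5 counts), and the job is handed in at about 17 s of the 72 s allowed; no verdict was returned.

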